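# Find the heavy side of a bowl blank on the balancing stand

### The job

Oil the balancing stand by pressing the red plunger of its brass oiler right down to its stop. Then take the handwheel by its wooden handle, turn it about half a turn or more to feel where the bowl blank is heavy, and bring the blank's heavy side straight down (within about 20 degrees). Finish while still gripping the handle and holding the wheel still there; leave the bottle, the bowl and the mallet alone.

Things in the scene. Friction and masses are not known exactly. Their poses are not given: they have to be found in the camera images.
- stand: Green stand fixed to the bench: foot 290 x 90 x 18 mm, bearing post 70 x 50 mm, 162 mm high. Origin on the bench under the post's middle; z up. Its spindle lies along the stand's y, 125 mm above the bench. At -y of the post is the dark handwheel (144 mm across, outer face at y = -55 mm), at +y the bowl blank, at x = +130 mm on the foot the brass oiler.
- hub (a point): Point on the spindle's axis, fixed to the stand, at its y = -115 mm, 125 mm above the bench: centre of the circle (radius 60 mm, in the stand's x-z plane) on which the handle's grip point travels.
- handle_grip (a point): Grip point of the wooden handle, on its centre line, 60 mm out from the wheel's face. The handle is a round bar, 22 mm across and 88 mm long, along the stand's y out to y = -144 mm, 60 mm off the spindle's axis. It turns freely on its own pin: grip it from above and carry it round in a circle without turning the hand.
- blank (a point): Centre of the bowl blank: a solid round of turned wood 170 mm across, y = 42 to 130 mm of the stand, turning with the handwheel. One side of it is dense, unseen, at a place that differs each time. Its imbalance pulls with at most 0.23 to 0.34 N m (heavy side level with the axis). Wheel and handle are balanced by the brass counterweight.
- wheel (a joint): Angle of handwheel and blank (one piece), rad, no limits. 0: handle straight up; grows as it goes from the top to the stand's +x: grip point = hub + 60 mm (sin along stand x, cos along z). Dry bearing drag of 0.37 N m, just over the imbalance: the wheel stays where left, turns lighter while the heavy side sinks, stiffer while it rises (1 to 12 N at the handle).
- plunger_top (a point): Middle of the top of the oiler's round red plunger head, 34 mm across and 10 mm thick, 110 mm above the bench when up. It is pressed straight down.
- plunger (a joint): How far the oiler's plunger is pressed, in m: 0 up, 0.012 at its stop. A spring pushes it back; it takes about 2.5 N to start and 7.6 N at the stop.
- oil_bottle: Bystander: amber bottle, 60 mm across, 160 mm high. Origin at the centre of its underside.
- bowl: Bystander: finished small wooden bowl, 130 mm across, 55 mm high. Origin at the centre of its underside.
- mallet: Bystander: light wooden mallet, shaped like a hammer, lying on the bench: 260 mm long, dark head 88 mm wide at its +x end, 26 mm thick. Origin at mid-length, on its underside.

How it is judged:
On the way, in this order (a step that is already met when the one before it is completed fails the run):
1. the oiler's plunger is pressed to its stop (value of joint plunger above 0.0105 m), for 0.1 s.
2. the handle is gripped and has been carried round to the far side of the wheel from where it began (about 0.4 of a turn or more) (distance of handle_grip from where it was at the start of the episode above 0.114 m and contact force between the fingers and handle above 1 N), for 0.1 s.
At the end, for the whole second after the job is handed in: The blank's heavy side points straight down within 0.35 rad (20 degrees), the wheel is still (under 0.05 rad/s), the fingers hold the handle (over 2 N), and the plunger is back up (height (world z) of heavy below 0.0686 m and velocity of joint wheel between -0.05 and 0.05 rad/s and contact force between the fingers and handle above 2 N and value of joint plunger below 0.002 m); the arm keeps its last pose, push and grip.
It fails at once if the bottle is disturbed (moved over 20 mm) (distance of oil_bottle from where it was at the start of the episode above 0.02 m).
It fails at once if the bowl is disturbed (moved over 20 mm) (distance of bowl from where it was at the start of the episode above 0.02 m).
It fails at once if the mallet is disturbed (moved over 20 mm) (distance of mallet from where it was at the start of the episode above 0.02 m).
It also fails if it takes over 72 s, if anything falls off the work surface, if the arm or the gripper's body presses on something with over 40 N, if the wrist force passes 120 N, or if a joint passes its speed limit or range.

### The arm

A 7-joint arm with a two-finger parallel gripper is mounted at the origin on the work surface. World frame = base frame: x ahead of the robot, y to its left, z up, the work surface at z = 0. Lengths are in m, angles in rad, forces in N, time in s.
With the tool pointing down it reaches from about 0.35 to 0.9 m from the base axis. Payload 8.1 kg.
Tool frame: the origin (TCP) lies midway between the tips of the shut fingers; the grasp point (between the pads) lies behind it (arm.tcp_to_grasp is the z of the grasp point in the tool frame, in m); z points along the fingers, y is the line along which they close (so a half turn about z gives the same grasp; the last joint's range is limited). The gripper opens to 92 mm and grips with 3 to 60 N. Pads are 19 mm wide; open, the fingers measure 130 mm over their backs; the gripper's body (75 mm by 190 mm) begins 47 mm behind the grasp point.
Start: joints at [1.183, 0.434, 0.025, 1.573, -0.012, 1.134, -0.075], TCP at [0.176, -0.6, 0.227] pointing down, gripper open.
Joint ranges: [-2.62, 2.62], [-0.44, 2.09], [-1.27, 1.32], [0.08, 2.57], [-1.32, 4.46], [0.12, 2], [-2.74, 2.74]. Speed limits (rad/s): [2.22, 2.22, 3.01, 3.01, 3.14, 3.14, 3.14].

### API

Orientations are given as a rotation vector (axis times angle).
In Python, from cell import readout, vision, arm gives the robot as it stands.
- The arm moves only by the tool carry_out, never from a script. Its argument "increments" is one flat list of numbers, 6 for each row, row after row: the shift along the world's x, y, z in mm, then the turn, a rotation vector about the world's x, y, z in rad. In form: [tx, ty, tz, wx, wy, wz, tx, ty, tz, wx, wy, wz, ...]. A call has 1 to 20 rows; each row shifts and turns the commanded pose from where the row before left it; what a row does not reach is not made up. A row lasts 1/8 s, in which the tool goes at most 62.5 mm and 10.7 degrees, less where a joint would pass 70% of its speed; a pose out of reach is approached as far as the arm can. A call with a gripper value outside its range is refused whole. "grip" is the closure, from 0 (fully open) to 1 (shut), set as the call begins (left out, the last holds). The fingers move at their own pace and stop on an object; "newtons" is the grip in N (left out, the last holds). Time passes only in rows, so rows that do not move let the fingers close. It gives the time, the measured TCP pose, the force, the opening and the grip force at its end, in the units of the state.
- readout.observe(): the state, without advancing time (a new reading comes with each control period).
- vision.get_image(name): name is "side" or "top"; returns the picture (420x560x3 uint8, red, green, blue); there is no depth.
- vision.calibration(name): a dict with "fov_y" (degrees; the focal length in pixels is half the picture's height over the tangent of half this angle, whatever the lens; pixels are square), "cx", "cy" (the principal point, pixels), "pose" (4x4, takes a point from camera to world coordinates). Camera axes: x right, y up, looking along -z (the intrinsics and any distortion apply to the point x, -y, -z); pixel columns grow to the right and rows downward; lengths in m; the calibration is good to about 2 mm. A picture is of the moment at which its call begins. calibration takes no time and is no camera call.
- arm.sign_off(): hands the job in; it is judged then, once.
The state is a dict: "clock": time; "joints": joint angles; "dq": joint speeds; "joint_efforts": joint torques, N m; "position": TCP position; "ee_rot": TCP orientation; "force": force on the tool from outside, world axes, zero at the start; "ft_torque": the same for the moment, N m; "width": opening from 0.0 (shut) to 1.0 (fully open); "gripper_force": force on a finger pad.
Only numpy, scipy, OpenCV 4.12 (cv2) and the standard library are available. Lean on these libraries where they do the work, as an engineer would, in place of code of your own. Each camera call takes 0.05 s, during which the arm holds its last target. There are 200 camera calls.

## Working session

There is one attempt and no reset: what is moved stays moved. The work goes in short steps, Python scripts to look and compute and a tool call to move; the robot and the scene stay as the last step left them, time stands still between calls to the robot, and variables do not carry over. Pictures are saved under pics/ and viewed, at most 10 in all, crops included, and the job is handed in when it is done.

Besides the shell and the picture viewer there is one more tool, called as a command line: name --argument value ..., lists and objects as JSON in quotes. carry_out: Moves the arm, as the interface text tells. Its arguments: {"type":"object","properties":{"increments":{"type":"array","items":{"type":"number"}},"grip":{"type":"number"},"newtons":{"type":"number"}},"required":["increments"]}

```bash
mkdir -p pics; ls
python3 - <<'E'
from cell import readout, vision, arm
import cv2
for n in("side","top"):
    cv2.imwrite(f"pics/{n}0.png",vision.get_image(n)[:,:,::-1]); print(n,vision.calibration(n))
print(readout.observe(), arm.tcp_to_grasp)
E
```

```text
pics
side {'fov_y': 55.6362076311058, 'cx': 284.32532085975487, 'cy': 214.82878028519335, 'pose': array([[-0.78426631,  0.36637422, -0.50069579, -0.1415288 ],
       [-0.62008539, -0.43620128,  0.65209091,  0.843997  ],
       [ 0.02050516,  0.82188708,  0.56928127,  0.83125719],
       [ 0.        ,  0.        ,  0.        ,  1.        ]])}
top {'fov_y': 43.80695681565837, 'cx': 285.3354431884787, 'cy': 202.94750271440026, 'pose': array([[ 0.02181398,  0.97940592, -0.20071922,  0.15605707],
       [-0.99974548,  0.02021358, -0.01001959,  0.02351141],
       [-0.005756  ,  0.20088669,  0.97959757,  1.70870955],
       [ 0.        ,  0.        ,  0.        ,  1.        ]])}
{'clock': 0.1, 'joints': array([ 1.18336528,  0.43512435,  0.02501879,  1.57399683, -0.01160925,
        1.13400966, -0.07508536]), 'dq': array([ 0.00119727, -0.00068528, -0.00108236, -0.00256025, -0.0011717 ,
       -0.00030851, -0.00189783]), 'joint_efforts': array([ 2.57858075e-03, -6.69132185e+01,  9.87864174e-01, -3.15148652e+01,
       -6.05456228e-02,  3.73855163e-02,  5.73000284e-05]), 'position': array([ 0.17542083, -0.59940183,  0.22604555]), 'ee_rot': array([-3.10847046e+00, -4.45553904e-01,  5.21782404e-04]), 'force': array([-0.36596849, -0.051176  , -0.87437741]), 'ft_torque': array([-0.03345402,  0.04004268, -0.01668965]), 'gripper_force': 0.0, 'width': 0.998614334845554} -0.0188
```

View pics/side0.png

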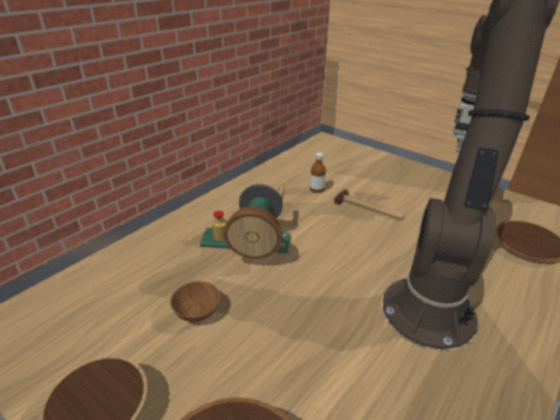

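View pics/top0.png

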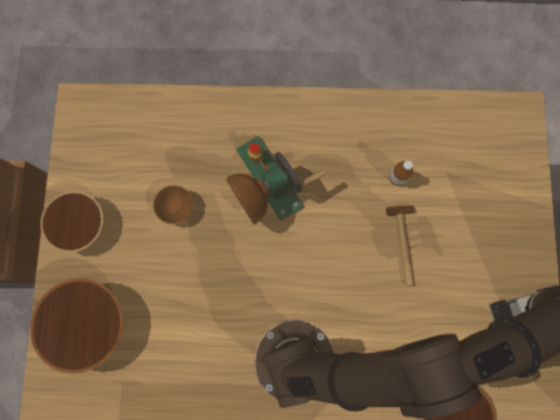

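Side view: stand at about (245,235), red plunger at (219,214), wheel at (262,200). Top view: plunger at (255,149), wheel at (287,172), bottle at (402,172), mallet at (404,245), bowl at (174,205). I'll enlarge both around the stand.

Run:
```python
import cv2,numpy as np
s=cv2.imread("pics/side0.png")[165:265,190:310];t=cv2.imread("pics/top0.png")[125:225,225:360]
s=cv2.resize(s,None,fx=6,fy=6,interpolation=cv2.INTER_CUBIC)[:, :];t=cv2.resize(t,None,fx=5.9,fy=6,interpolation=cv2.INTER_CUBIC)
cv2.imwrite("pics/s1.png",s);cv2.imwrite("pics/t1.png",t)
```

```text
(no output)
```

View pics/s1.png

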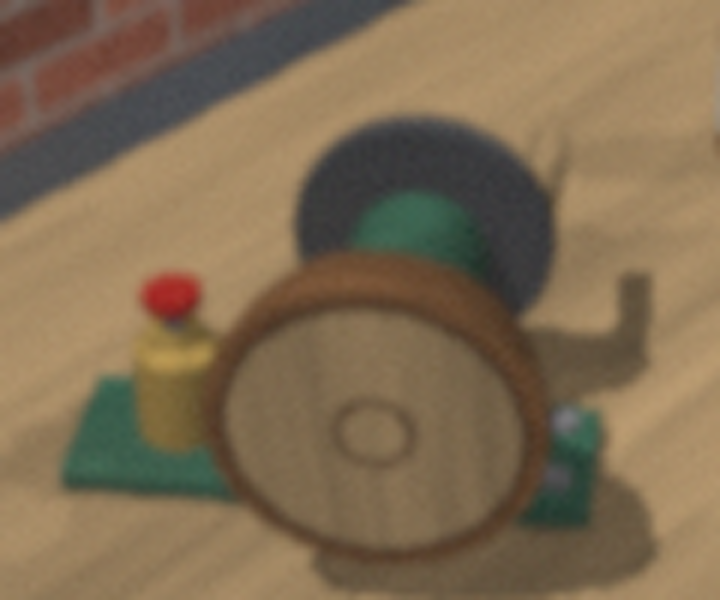

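View pics/t1.png

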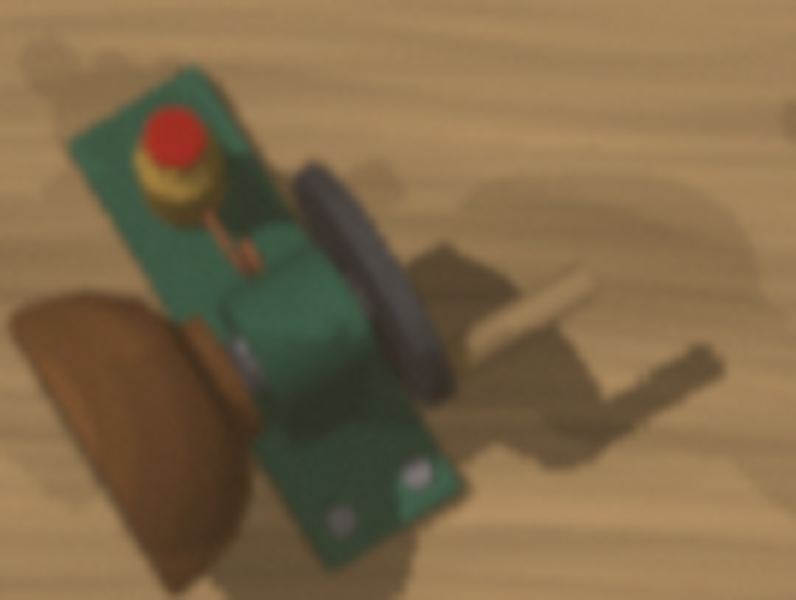

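```bash
cat > h.py <<'E'
import numpy as np
from cell import readout, vision, arm
from scipy.optimize import least_squares
from scipy.spatial.transform import Rotation as R
C={n:vision.calibration(n) for n in("side","top")}
def proj(n,P):
    c=C[n];f=210/np.tan(np.radians(c["fov_y"]/2));T=c["pose"]
    p=(np.asarray(P)-T[:3,3])@T[:3,:3]
    return np.array([c["cx"]+f*p[0]/-p[2],c["cy"]-f*p[1]/-p[2]])
def S(p,q): 
    c,s=np.cos(p[2]),np.sin(p[2]);return np.array([p[0]+c*q[0]-s*q[1],p[1]+s*q[0]+c*q[1],q[2]])
E
cat > fit.py <<'E'
from h import *
t=lambda u,v:np.array([225+(u+.5)/5.9-.5,125+(v+.5)/6-.5]); s=lambda u,v:np.array([190+(u+.5)/6-.5,165+(v+.5)/6-.5])
def obs(p):
    a=p[3];h=lambda y:(.06*np.sin(a),y,.125+.06*np.cos(a));c=p[4]
    return [("top",t(176,137),(.13,0,.110)),("side",s(171,290),(.13,0,.110)),("side",s(373,433),(0,.130,.125)),
    ("top",t(195,68),(c+.145,-.045,.018)),("top",t(70,145),(c+.145,.045,.018)),("top",t(465,488),(c-.145,-.045,.018)),("top",t(335,570),(c-.145,.045,.018)),
    ("top",t(590,278),h(-.144)),("side",s(548,130),h(-.144))]
def r(p): return np.concatenate([proj(n,S(p,q))-u for n,u,q in obs(p)])
best=min((least_squares(r,[.6,.1,y,a,0.02],loss="soft_l1") for y in(-2.5,-1,.5,2) for a in(-2,-1,0,1,2)),key=lambda z:z.cost)
p=best.x;print(p,best.cost);print(r(p).reshape(-1,2).round(1).tolist())
print("plunger",S(p,(.13,0,.11)),"hub",S(p,(0,-.115,.125)),"grip",S(p,(.06*np.sin(p[3]),-.115,.125+.06*np.cos(p[3]))))
o=readout.observe();print(proj("side",o["position"]),proj("top",o["position"]),R.from_rotvec(o["ee_rot"]).as_matrix().round(3))
E
python3 fit.py
```

```text
[ 0.55409655  0.07262699  0.581789   -1.38887803  0.0427174 ] 1.7719120176041327
[[-0.5, -0.0], [-0.1, -0.3], [0.3, -0.2], [0.5, -0.8], [-1.0, -0.1], [0.7, 0.1], [-0.4, 0.8], [-0.1, -0.4], [0.4, 0.1]]
plunger [0.66270907 0.14406453 0.11      ] hub [ 0.61729129 -0.02345331  0.125     ] grip [ 0.56798964 -0.0558804   0.13585499]
[459.02621829 146.40876965] [512.8727979  307.93402861] [[ 0.96   0.281 -0.001]
 [ 0.281 -0.96   0.001]
 [-0.    -0.001 -1.   ]]
```

The fit agrees to within 1 px, and the plunger, hub and grip are all in reach. I'll move above the oiler with the fingers shut.

carry_out --increments '[30, 46, 30, 0, 0, 0.0185, 30, 46, 30, 0, 0, 0.0185, 30, 46, 30, 0, 0, 0.0185, 30, 46, 30, 0, 0, 0.0185, 30, 46, 0, 0, 0, 0.0185, 30, 46, 0, 0, 0, 0.0185, 30, 46, 0, 0, 0, 0.0185, 30, 46, 0, 0, 0, 0.0185, 30, 46, 0, 0, 0, 0.0185, 30, 46, 0, 0, 0, 0.0185, 30, 46, 0, 0, 0, 0.0185, 30, 46, 0, 0, 0, 0.0185, 30, 46, 0, 0, 0, 0.0185, 30, 46, 0, 0, 0, 0.0185, 30, 46, 0, 0, 0, 0.0185, 30, 46, 0, 0, 0, 0.0185, 0, 0, 0, 0, 0, 0, 0, 0, 0, 0, 0, 0]' --grip 1 --newtons 30

```text
clock: 2.35
position: [0.6553, 0.1355, 0.3459]
ee_rot: [3.01, 0.899, -0.002]
force: [-0.0, -1.5, -0.6]
width: 0.007
gripper_force: 0.0
```

carry_out --increments '[10, 10, -40, 0, 0, 0, 0, 0, -50, 0, 0, 0, 0, 0, -50, 0, 0, 0, 0, 0, -40, 0, 0, 0, 0, 0, -25, 0, 0, 0, 0, 0, 0, 0, 0, 0]'

```text
clock: 3.1
position: [0.6642, 0.1432, 0.14]
ee_rot: [3.01, 0.896, -0.006]
force: [0.2, -0.8, 0.6]
width: 0.005
gripper_force: 0.0
```

Run:
```python
from h import *
import cv2
o=readout.observe();print(o["position"],o["force"],proj("side",o["position"]))
a=cv2.resize(vision.get_image("side")[165:265,170:290,::-1],None,fx=4,fy=4);b=cv2.resize(vision.get_image("top")[125:225,210:330,::-1],None,fx=3,fy=4)
import numpy as np
cv2.imwrite("pics/p2.png",np.hstack([a[:,:400],b]))
```

```text
[0.66415301 0.14322109 0.14003063] [ 0.1886771  -0.80012312  0.62251978] [217.19188858 204.43344119]
```

View pics/p2.png

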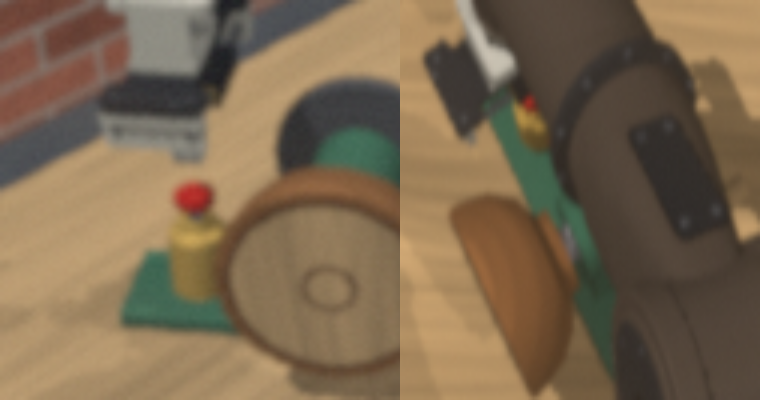

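The shut fingertips are at side pixel (217,204), matching the projection, and the red head is directly below at (218,214). Pressing.

carry_out --increments '[0, 0, -20, 0, 0, 0, 0, 0, -8, 0, 0, 0, 0, 0, -5, 0, 0, 0, 0, 0, -4, 0, 0, 0, 0, 0, -4, 0, 0, 0, 0, 0, -2, 0, 0, 0, 0, 0, 0, 0, 0, 0, 0, 0, 0, 0, 0, 0]'

```text
clock: 4.2
position: [0.6654, 0.1458, 0.0992]
ee_rot: [3.01, 0.899, 0.0]
force: [-4.1, -1.6, 7.1]
width: 0.002
gripper_force: 3.5
```

carry_out --increments '[0, 0, -2, 0, 0, 0, 0, 0, -1, 0, 0, 0, 0, 0, 0, 0, 0, 0]'

```text
clock: 4.58
position: [0.6656, 0.1459, 0.0982]
ee_rot: [3.009, 0.899, 0.002]
force: [-8.8, -4.6, 21.4]
width: 0.001
gripper_force: 10.7
```

Force jumped to 21 N with no further travel, so the plunger is on its stop. Up, and over to the handle.

carry_out --increments '[0, 0, 40, 0, 0, 0, 0, 0, 55, 0, 0, 0, 0, 0, 55, 0, 0, 0, 0, 0, 53, 0, 0, 0, -9, -20, 0, 0, 0, 0.157, -9, -20, 0, 0, 0, 0.157, -9, -20, 0, 0, 0, 0.157, -9, -20, 0, 0, 0, 0.157, -10, -21, 0, 0, 0, 0.157, -10, -21, 0, 0, 0, 0.157, -10, -21, 0, 0, 0, 0.157, -10, -21, 0, 0, 0, 0.157, -10, -20, 0, 0, 0, 0.157, -10, -20, 0, 0, 0, 0.157, 0, 0, 0, 0, 0, 0, 0, 0, 0, 0, 0, 0]' --grip 0

```text
clock: 6.58
position: [0.5698, -0.0573, 0.2988]
ee_rot: [1.496, 2.762, 0.002]
force: [-0.6, -0.0, 0.9]
width: 1.002
gripper_force: 0.0
```

Run:
```python
from h import *
import cv2
o=readout.observe();print(o["position"],o["force"],o["joints"].round(2),R.from_rotvec(o["ee_rot"]).as_matrix().round(3)[:,1])
a=cv2.resize(vision.get_image("side")[150:250,190:310,::-1],None,fx=4,fy=4);b=cv2.resize(vision.get_image("top")[125:225,225:325,::-1],None,fx=3,fy=4)
cv2.imwrite("pics/p3.png",np.hstack([a,b]))
```

```text
[ 0.56981306 -0.05730034  0.29880334] [-0.64782061 -0.0035929   0.90821325] [ 0.58  0.42 -0.82  1.55  0.31  1.31  0.3 ] [0.838 0.546 0.001]
```

View pics/p3.png

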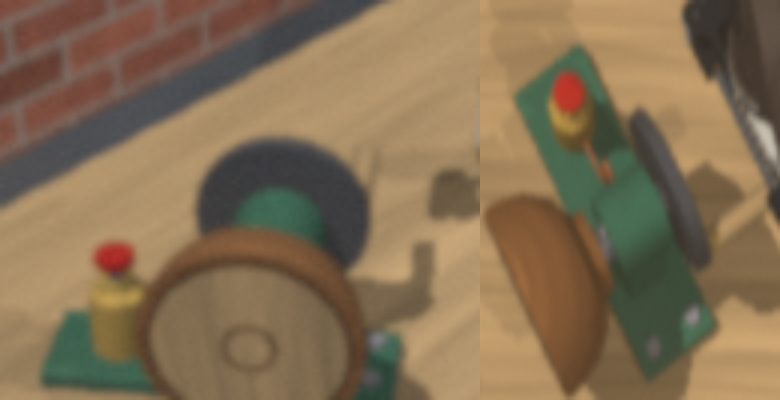

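The wheel, stand and plunger are untouched, and the plunger is back up (red head at side (219,214)). The gripper hangs above the handle. Descend with the fingers open.

carry_out --increments '[0, -1, -45, 0, 0, 0, 0, 0, -45, 0, 0, 0, 0, 0, -40, 0, 0, 0, 0, 0, -30, 0, 0, 0, 0, 0, -20, 0, 0, 0, 0, 0, 0, 0, 0, 0]'

```text
clock: 7.42
position: [0.5689, -0.0586, 0.1176]
ee_rot: [-1.492, -2.763, 0.001]
force: [0.1, -0.2, -0.7]
width: 1.001
gripper_force: 0.0
```

carry_out --increments '[0, 0, 0, 0, 0, 0, 0, 0, 0, 0, 0, 0, 0, 0, 0, 0, 0, 0, 0, 0, 0, 0, 0, 0, 0, 0, 0, 0, 0, 0, 0, 0, 0, 0, 0, 0]' --grip 1 --newtons 25

```text
clock: 8.18
position: [0.5694, -0.0591, 0.1186]
ee_rot: [1.494, 2.764, 0.0]
force: [-0.6, 0.1, -0.6]
width: 0.398
gripper_force: 0.0
```

Run:
```python
from h import *
import cv2
o=readout.observe();print(o["position"],o["force"],o["width"]*92,o["gripper_force"])
a=cv2.resize(vision.get_image("side")[130:230,230:350,::-1],None,fx=6,fy=6)
cv2.imwrite("pics/p4.png",a)
```

```text
[ 0.56940186 -0.05908876  0.11860087] [-0.60299509  0.07828792 -0.63975297] 36.63520386242909 0.0
```

View pics/p4.png

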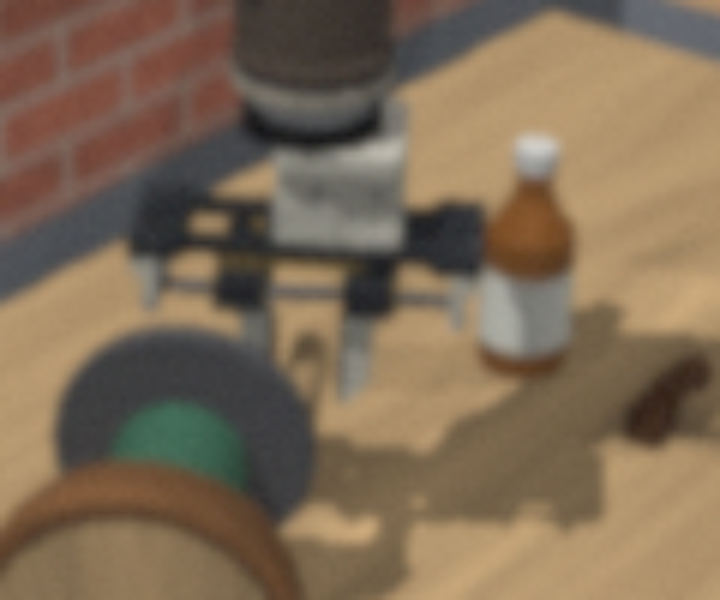

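The handle end at crop (310,345) is centred between the fingers at (260,330) and (355,355), which are still closing. Continue.

carry_out --increments '[0, 0, 0, 0, 0, 0, 0, 0, 0, 0, 0, 0, 0, 0, 0, 0, 0, 0, 0, 0, 0, 0, 0, 0]'

```text
clock: 8.72
position: [0.5694, -0.0591, 0.1186]
ee_rot: [-1.494, -2.764, -0.0]
force: [0.8, 0.1, -0.5]
width: 0.231
gripper_force: 25.0
```

Gripped: 21 mm opening, 25 N. Now I'll get the circle waypoints and check clearance to the bottle.

```bash
cat > circ.py <<'E'
from h import *
p=[.55410,.07263,.58179];ex=np.array([.8355,.5495,0]);hub=np.array([.61729,-.02345,.125])
def ang(pos):
    d=np.array(pos)+[0,0,.0188]-hub;return np.arctan2(d@ex,d[2]),np.hypot(d@ex,d[2])*1000
def rows(a0,st,n):
    P=lambda a:60*(np.sin(a)*ex+np.cos(a)*np.array([0,0,1]))
    c=np.round(2*np.array([P(a0+i*st)-P(a0) for i in range(n+1)]))/2
    return np.diff(c,axis=0)
E
python3 - <<'E'
from circ import *
a,r=ang(readout.observe()["position"]);print(a,r)
for k,x in enumerate(rows(a,.1,64)):print(k+1,round(a+.1*(k+1),2),x.tolist())
# bottle base centre from top pixel rough: intersect ray at z=.16 for cap
def ray(n,u,v,z):
    c=C[n];f=210/np.tan(np.radians(c["fov_y"]/2));T=c["pose"];d=T[:3,:3]@[(u-c["cx"])/f,-(v-c["cy"])/f,-1];return T[:3,3]+d*(z-T[2,3])/d[2]
b=ray("top",407,167,.16);print(b,ray("side",319,156,.16));d=b-np.array([p[0],p[1],0]);print(d@ex, d@[-.5495,.8355,0])
E
```

```text
-1.3661069001052841 60.82834486248877
1 -1.27 [1.5, 1.0, 6.0]
2 -1.17 [1.5, 1.0, 5.5]
3 -1.07 [2.0, 1.5, 5.5]
4 -0.97 [3.0, 1.5, 5.0]
5 -0.87 [3.0, 2.0, 4.5]
6 -0.77 [3.5, 2.5, 4.5]
7 -0.67 [3.5, 2.5, 4.0]
8 -0.57 [4.0, 2.5, 3.5]
9 -0.47 [4.5, 3.0, 3.0]
10 -0.37 [4.5, 3.0, 2.5]
11 -0.27 [5.0, 3.0, 1.5]
12 -0.17 [5.0, 3.5, 1.5]
13 -0.07 [5.0, 3.0, 0.5]
14 0.03 [5.0, 3.5, 0.5]
15 0.13 [5.0, 3.0, -0.5]
16 0.23 [4.5, 3.5, -1.5]
17 0.33 [5.0, 3.0, -1.5]
18 0.43 [4.5, 3.0, -2.5]
19 0.53 [4.5, 3.0, -2.5]
20 0.63 [4.5, 3.0, -3.5]
21 0.73 [3.5, 2.5, -3.5]
22 0.83 [3.5, 2.0, -4.5]
23 0.93 [3.5, 2.5, -4.5]
24 1.03 [2.5, 1.5, -5.0]
25 1.13 [2.5, 1.5, -5.5]
26 1.23 [2.0, 1.5, -5.5]
27 1.33 [1.5, 1.0, -5.5]
28 1.43 [0.5, 0.5, -6.0]
29 1.53 [0.5, 0.0, -6.0]
30 1.63 [0.0, 0.0, -6.0]
31 1.73 [-0.5, 0.0, -6.0]
32 1.83 [-1.0, -1.0, -6.0]
33 1.93 [-1.5, -1.0, -5.5]
34 2.03 [-2.0, -1.0, -5.5]
35 2.13 [-2.5, -2.0, -5.0]
36 2.23 [-3.0, -1.5, -5.0]
37 2.33 [-3.0, -2.5, -4.5]
38 2.43 [-4.0, -2.5, -4.5]
39 2.53 [-4.0, -2.5, -3.5]
40 2.63 [-4.0, -2.5, -3.0]
41 2.73 [-4.5, -3.0, -3.0]
42 2.83 [-4.5, -3.0, -2.0]
43 2.93 [-5.0, -3.5, -1.5]
44 3.03 [-5.0, -3.0, -1.0]
45 3.13 [-5.0, -3.5, 0.0]
46 3.23 [-5.0, -3.5, 0.0]
47 3.33 [-5.0, -3.0, 1.0]
48 3.43 [-5.0, -3.0, 1.5]
49 3.53 [-4.5, -3.5, 2.0]
50 3.63 [-4.5, -3.0, 2.5]
51 3.73 [-4.5, -2.5, 3.0]
52 3.83 [-4.0, -3.0, 3.5]
53 3.93 [-3.5, -2.0, 4.0]
54 4.03 [-3.5, -2.5, 4.5]
55 4.13 [-3.0, -2.0, 5.0]
56 4.23 [-2.5, -1.5, 5.0]
57 4.33 [-2.0, -1.5, 5.5]
58 4.43 [-1.5, -1.0, 6.0]
59 4.53 [-1.5, -0.5, 5.5]
60 4.63 [-0.5, -0.5, 6.0]
61 4.73 [0.0, 0.0, 6.0]
62 4.83 [0.5, 0.0, 6.0]
63 4.93 [0.5, 0.5, 6.0]
64 5.03 [1.5, 1.0, 6.0]
[ 0.59356651 -0.33114514  0.16      ] [ 0.59070192 -0.31576454  0.16      ]
-0.18890016699291864 -0.3590409773815607
```

carry_out --increments '[1.5, 1, 6, 0, 0, 0, 1.5, 1, 5.5, 0, 0, 0, 2, 1.5, 5.5, 0, 0, 0, 3, 1.5, 5, 0, 0, 0]'

```text
clock: 9.22
position: [0.5764, -0.0545, 0.1409]
ee_rot: [-1.493, -2.762, 0.003]
force: [-6.0, -1.5, 1.8]
width: 0.234
gripper_force: 25.0
```

carry_out --increments '[3, 2, 4.5, 0, 0, 0, 3.5, 2.5, 4.5, 0, 0, 0, 3.5, 2.5, 4, 0, 0, 0]'

```text
clock: 9.6
position: [0.586, -0.0482, 0.1543]
ee_rot: [-1.494, -2.762, 0.006]
force: [-9.9, -4.3, 9.7]
width: 0.23
gripper_force: 25.0
```

carry_out --increments '[4, 2.5, 3.5, 0, 0, 0, 4.5, 3, 3, 0, 0, 0, 4.5, 3, 2.5, 0, 0, 0]'

```text
clock: 9.98
position: [0.6004, -0.0389, 0.1648]
ee_rot: [1.494, 2.762, -0.002]
force: [-7.4, -3.0, 15.7]
width: 0.231
gripper_force: 25.0
```

carry_out --increments '[5, 3, 3, 0, 0, 0, 5, 3.5, 2.5, 0, 0, 0, 5, 3, 0.5, 0, 0, 0]'

```text
clock: 10.35
position: [0.616, -0.0287, 0.1692]
ee_rot: [1.493, 2.763, 0.001]
force: [-2.9, -1.1, 5.1]
width: 0.229
gripper_force: 25.0
```

carry_out --increments '[5, 3.5, 0.5, 0, 0, 0, 5, 3, -0.5, 0, 0, 0, 4.5, 3.5, -1.5, 0, 0, 0]'

```text
clock: 10.72
position: [0.631, -0.0189, 0.1676]
ee_rot: [1.493, 2.763, 0.001]
force: [0.1, -2.1, 6.8]
width: 0.233
gripper_force: 25.0
```

carry_out --increments '[5, 3, -1.5, 0, 0, 0, 4.5, 3, -2.5, 0, 0, 0, 4.5, 3, -2.5, 0, 0, 0]'

```text
clock: 11.1
position: [0.6448, -0.0099, 0.1609]
ee_rot: [1.493, 2.763, 0.001]
force: [-2.1, -2.8, 4.5]
width: 0.232
gripper_force: 25.0
```

carry_out --increments '[4.5, 3, -3.5, 0, 0, 0, 3.5, 2.5, -3.5, 0, 0, 0, 3.5, 2, -4.5, 0, 0, 0]'

```text
clock: 11.48
position: [0.6564, -0.0023, 0.1496]
ee_rot: [1.493, 2.763, 0.001]
force: [-1.2, -1.8, 7.7]
width: 0.235
gripper_force: 25.0
```

carry_out --increments '[3.5, 2.5, -4.5, 0, 0, 0, 2.5, 1.5, -5, 0, 0, 0, 2.5, 1.5, -5.5, 0, 0, 0]'

```text
clock: 11.85
position: [0.6648, 0.0032, 0.1346]
ee_rot: [1.493, 2.763, 0.001]
force: [-2.7, -2.8, 8.3]
width: 0.233
gripper_force: 25.0
```

carry_out --increments '[2, 1.5, -5.5, 0, 0, 0, 1.5, 1, -5.5, 0, 0, 0, 0.5, 0.5, -6, 0, 0, 0]'

```text
clock: 12.22
position: [0.6689, 0.0058, 0.1177]
ee_rot: [1.493, 2.762, 0.001]
force: [-2.7, -2.0, 9.7]
width: 0.23
gripper_force: 25.0
```

carry_out --increments '[0.5, 0, -6, 0, 0, 0, 0, 0, -6, 0, 0, 0, -0.5, 0, -6, 0, 0, 0]'

```text
clock: 12.6
position: [0.6688, 0.0058, 0.0999]
ee_rot: [1.493, 2.762, 0.001]
force: [-3.3, -3.6, 10.9]
width: 0.23
gripper_force: 25.0
```

carry_out --increments '[-1, -1, -6, 0, 0, 0, -1.5, -1, -5.5, 0, 0, 0, -2, -1, -5.5, 0, 0, 0]'

```text
clock: 12.98
position: [0.6645, 0.003, 0.0833]
ee_rot: [1.493, 2.762, 0.001]
force: [-5.4, -3.4, 14.9]
width: 0.229
gripper_force: 25.0
```

carry_out --increments '[-2.5, -2, -5, 0, 0, 0, -3, -1.5, -5, 0, 0, 0, -3, -2.5, -4.5, 0, 0, 0]'

```text
clock: 13.35
position: [0.6569, -0.002, 0.0695]
ee_rot: [1.492, 2.761, 0.005]
force: [-2.6, -1.2, 18.0]
width: 0.231
gripper_force: 25.0
```

carry_out --increments '[-4, -2.5, -4.5, 0, 0, 0, -4, -2.5, -3.5, 0, 0, 0, -4, -2.5, -3, 0, 0, 0]'

```text
clock: 13.72
position: [0.6468, -0.0086, 0.059]
ee_rot: [1.49, 2.759, 0.01]
force: [4.0, 1.6, 13.7]
width: 0.234
gripper_force: 25.0
```

carry_out --increments '[-4.5, -3, -3, 0, 0, 0, -4.5, -3, -2, 0, 0, 0, -5, -3.5, -1.5, 0, 0, 0]'

```text
clock: 14.1
position: [0.6336, -0.0172, 0.052]
ee_rot: [1.489, 2.759, 0.013]
force: [9.2, 4.6, 1.0]
width: 0.231
gripper_force: 25.0
```

carry_out --increments '[-5, -3, -1, 0, 0, 0, -5, -3.5, 0, 0, 0, 0, -5, -3.5, 0, 0, 0, 0]'

```text
clock: 14.48
position: [0.6173, -0.0278, 0.0495]
ee_rot: [1.491, 2.761, 0.01]
force: [8.3, 3.8, -2.5]
width: 0.232
gripper_force: 25.0
```

carry_out --increments '[-5, -3, 1, 0, 0, 0, -5, -3, 1.5, 0, 0, 0, -4.5, -3.5, 2, 0, 0, 0]'

```text
clock: 14.85
position: [0.6014, -0.0382, 0.0534]
ee_rot: [1.492, 2.763, 0.006]
force: [5.8, 4.1, -5.5]
width: 0.23
gripper_force: 25.0
```

carry_out --increments '[-4.5, -3, 2.5, 0, 0, 0, -4.5, -2.5, 3, 0, 0, 0, -4, -3, 3.5, 0, 0, 0]'

```text
clock: 15.22
position: [0.5879, -0.0469, 0.0624]
ee_rot: [1.492, 2.763, 0.005]
force: [5.2, 2.5, -3.3]
width: 0.233
gripper_force: 25.0
```

carry_out --increments '[-3.5, -2, 4, 0, 0, 0, -3.5, -2.5, 4.5, 0, 0, 0, -3, -2, 5, 0, 0, 0]'

```text
clock: 15.6
position: [0.577, -0.0541, 0.0765]
ee_rot: [1.493, 2.763, 0.002]
force: [5.1, 2.3, -2.3]
width: 0.229
gripper_force: 25.0
```

```bash
cat > fitf.py <<'E'
from circ import *
D=np.array([[.5764,-.0545,.1409,-6,-1.5,1.8],[.586,-.0482,.1543,-9.9,-4.3,9.7],[.6004,-.0389,.1648,-7.4,-3,15.7],[.616,-.0287,.1692,-2.9,-1.1,5.1],[.631,-.0189,.1676,.1,-2.1,6.8],[.6448,-.0099,.1609,-2.1,-2.8,4.5],[.6564,-.0023,.1496,-1.2,-1.8,7.7],[.6648,.0032,.1346,-2.7,-2.8,8.3],[.6689,.0058,.1177,-2.7,-2,9.7],[.6688,.0058,.0999,-3.3,-3.6,10.9],[.6645,.003,.0833,-5.4,-3.4,14.9],[.6569,-.002,.0695,-2.6,-1.2,18],[.6468,-.0086,.059,4,1.6,13.7],[.6336,-.0172,.052,9.2,4.6,1],[.6173,-.0278,.0495,8.3,3.8,-2.5],[.6014,-.0382,.0534,5.8,4.1,-5.5],[.5879,-.0469,.0624,5.2,2.5,-3.3],[.577,-.0541,.0765,5.1,2.3,-2.3]])
X=np.c_[D[:,:3]@ex,D[:,2]]
c=least_squares(lambda q:np.hypot(X[:,0]-q[0],X[:,1]-q[1])-q[2],[hub@ex,.106,.06]).x
print("circle",c,"model",hub@ex,.1062)
d=X-c[:2];th=np.unwrap(np.arctan2(d[:,0],d[:,1]))
f=D[:,3:5]@ex[:2]; T=-(f*np.cos(th)-D[:,5]*np.sin(th))*c[2]
fun=lambda q:q[0]-q[1]*np.sin(th+q[2])-T
for loss in("linear","soft_l1"):
    s=least_squares(fun,[.37,.28,0],loss=loss,f_scale=.05);q=s.x
    if q[1]<0:q[1]*=-1;q[2]+=np.pi
    cov=np.linalg.inv(s.jac.T@s.jac)*(fun(q)**2).mean();print(q,np.sqrt(np.diag(cov)),"target",(np.pi-q[2])%(2*np.pi))
print(np.c_[th,T,-s.fun].round(2).tolist())
E
python3 fitf.py
```

```text
circle [0.50274868 0.1093196  0.05997287] model 0.5028600200000001 0.1062
[0.37356771 0.30301075 2.40926927] [0.00701933 0.00986615 0.03249089] target 0.732323384283406
[0.3744191  0.30036257 2.41231889] [0.0079208  0.01112221 0.03793754] target 0.7292737608355764
[[-1.02, 0.09, 0.01], [-0.72, 0.09, 0.02], [-0.39, 0.08, -0.02], [-0.06, 0.16, 0.0], [0.24, 0.16, -0.07], [0.53, 0.31, -0.01], [0.83, 0.42, 0.02], [1.14, 0.55, 0.05], [1.43, 0.6, 0.04], [1.73, 0.6, -0.03], [2.02, 0.64, -0.02], [2.3, 0.7, 0.02], [2.56, 0.66, -0.0], [2.85, 0.6, -0.03], [3.18, 0.55, -0.02], [3.51, 0.52, 0.03], [3.81, 0.39, -0.0], [4.14, 0.3, 0.0]]
```

The fit is clean: drag 0.374 N m, imbalance 0.30 N m, heavy side down at wheel angle 0.73 (±0.04) rad. I'll carry on forward to there.

carry_out --increments '[-2.5, -1.5, 5, 0, 0, 0, -2, -1.5, 5.5, 0, 0, 0, -1.5, -1, 6, 0, 0, 0, -1.5, -0.5, 5.5, 0, 0, 0, -0.5, -0.5, 6, 0, 0, 0, 0, 0, 6, 0, 0, 0, 0.5, 0, 6, 0, 0, 0, 0.5, 0.5, 6, 0, 0, 0, 1.5, 1, 6, 0, 0, 0]'

```text
clock: 16.73
position: [0.5714, -0.0578, 0.1286]
ee_rot: [1.493, 2.763, 0.001]
force: [6.5, 2.2, -3.5]
width: 0.231
gripper_force: 25.0
```

carry_out --increments '[1.5, 1, 5.5, 0, 0, 0, 2, 1.5, 5.5, 0, 0, 0, 3, 1.5, 5, 0, 0, 0, 3, 2, 4.5, 0, 0, 0, 3.5, 2.5, 4.5, 0, 0, 0, 3.5, 2.5, 4, 0, 0, 0, 4, 2.5, 3.5, 0, 0, 0]'

```text
clock: 17.6
position: [0.5913, -0.0447, 0.1598]
ee_rot: [-1.493, -2.763, 0.0]
force: [7.6, 1.2, -13.9]
width: 0.232
gripper_force: 25.0
```

carry_out --increments '[4.5, 3, 3, 0, 0, 0, 4.5, 3, 2.5, 0, 0, 0, 5, 3, 1.5, 0, 0, 0, 5, 3.5, 1.5, 0, 0, 0, 5, 3, 0.5, 0, 0, 0, 5, 3.5, 0.5, 0, 0, 0]'

```text
clock: 18.35
position: [0.62, -0.026, 0.1697]
ee_rot: [-1.493, -2.763, 0.002]
force: [-2.6, -4.3, -11.6]
width: 0.232
gripper_force: 25.0
```

carry_out --increments '[5, 3, -0.5, 0, 0, 0, 4.5, 3.5, -1.5, 0, 0, 0, 5, 3, -1.5, 0, 0, 0, 4.5, 3, -2.5, 0, 0, 0, 4.5, 3, -2.5, 0, 0, 0, 4.5, 3, -3.5, 0, 0, 0, 3.5, 2.5, -3.5, 0, 0, 0, 0, 0, 0, 0, 0, 0, 0, 0, 0, 0, 0, 0, 0, 0, 0, 0, 0, 0]'

```text
clock: 19.6
position: [0.6523, -0.0049, 0.1546]
ee_rot: [1.494, 2.763, 0.0]
force: [-0.4, -5.7, -5.4]
width: 0.232
gripper_force: 25.0
```

Run:
```python
from h import *
o=readout.observe();P=o["position"];x=P@[.8355,.5495,0]-.50275;z=P[2]-.10932
print(o["clock"],np.arctan2(x,z),np.hypot(x,z),o["force"],o["gripper_force"],abs(o["dq"]).max())
```

```text
19.6 0.7174680619198252 0.06015848169928104 [-0.3565154  -5.6793391  -5.42893529] 24.998988211154938 0.0026676165950160163
```

```bash
python3 -c "
from cell import arm
print(arm.sign_off())"
```

```text
the job is handed in; nothing more can be done
None
```

I pressed the oiler to its stop, then turned the wheel a full turn and held it at 0.72 rad. The force fit puts the heavy side straight down at 0.73 ± 0.04 rad. I handed the job in at 19.6 s, still gripping the handle at 25 N, and no verdict came back.

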